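Return a filter box to its row and hang its tag beside the other one

TASK

First stand the loose white filter box upright into the gap between the two white boxes in the blue tray, in line with them and without shoving or tipping them. Then take its yellow tag out of the black block and hang it by its hole on the stand's hook, beside the green tag that already hangs there; the green tag must stay hanging on the hook.

Things in the scene. Friction and masses are not known exactly. Their poses are not given: they have to be found in the camera images.
- filter_box_mid (a point): Centre of the loose plain white filter box, 62 x 85 x 145 mm, about 0.35 kg, standing on end on the table (centre 72.5 mm above its foot) apart from the tray. Its own y axis points up along the 145 mm, its x axis runs along the 85 mm, its z axis along the 62 mm. It can be gripped across the 62 mm side near its top.
- tray: Low blue tray, fixed, 98 mm (its x) by 286 mm (its y); origin under its centre on the table. Its floor is 4 mm above the table and its rim 14 mm above the table; inside it is 90 x 278 mm. Two white boxes stand in it, one toward each end of its y axis, with a gap 96 mm wide (along y) between them at the tray's centre.
- left_box_mid (a point): Centre of the white box standing in the +y half of the tray, 62 x 85 x 145 mm, loose, 0.35 kg, its foot on the tray floor, its 85 mm side along the tray's y. Its own y axis points up along the 145 mm, its x axis runs along the 85 mm, its z axis along the 62 mm.
- right_box_mid (a point): Centre of the white box standing in the -y half of the tray, same size and pose as the other.
- new_tag_mid (a point): Centre of the yellow tag, a stiff plastic plate 64 mm wide (its y axis), 145 mm tall (its z axis, up) and 10 mm thick (its x axis), about 80 g, with a round 40 mm hole through the thickness; the hole's centre is 82 mm above the tag's lower edge, and 43 mm of plain plate lies above the hole. It stands upright, lower end in the slot of the black block, hole above. Both faces are alike.
- new_tag_eye (a point): Centre of the hole of the yellow tag (9.5 mm above the tag's centre); axes as the tag's.
- block: Black plastic block, fixed, 56 x 100 x 30 mm (x, y, z), origin in the centre of its underside. A slot 22 mm deep from its top, 13 mm wide (x) and 67 mm long (y), holds the yellow tag, so that the tag's lower edge is 8 mm above the table.
- old_tag_eye (a point): Centre of the hole of the green tag, a plate like the yellow one (64 mm wide (its y axis), 145 mm tall (its z axis, up) and 10 mm thick (its x axis), about 80 g, with a round 40 mm hole through the thickness; the hole's centre is 82 mm above the tag's lower edge, and 43 mm of plain plate lies above the hole). It hangs on the hook near the post, its x axis along the hook.
- hook (a point): Point on the centreline of the hook's bar at the post of the fixed steel stand, 172 mm above the table. The bar is round, 8 mm thick and level, and runs from here 126 mm along this point's -x axis, then turns up; z is up. A hanging tag's hole centre is 16 mm below this line. Post 12 mm thick, foot plate 12 mm high, from 115 mm in front of the post (-x) to 35 mm behind and 110 mm wide; nothing stands above the bar but the tip.
- hook_tip (a point): Top of the hook's upturned tip: 134 mm from the post along the hook's -x axis, and 12 mm above the top of the bar (188 mm above the table).
Not all that is in view belongs to the job. Of the things shaped like the part that bears new_tag_mid, the yellow one is meant.

How it is judged:
By the outcome, as a careful person would: the job done as asked, in the order asked, and still so for the second after the job is handed in, with the robot touching nothing.
It also fails if it takes over 61 s, if anything falls off the work surface, if the arm or the gripper's body presses on something with over 40 N, if the wrist force passes 120 N, or if a joint passes its speed limit or range.

ROBOT

A 6-joint arm with a two-finger parallel gripper is mounted at the origin on a cart in front of the work surface, level with it; the furniture and walls round the work are solid. World frame = base frame: x ahead of the robot, y to its left, z up, the work surface at z = 0. Lengths are in m, angles in rad, forces in N, time in s.
With the tool pointing down it reaches from about 0.35 to 0.925 m from the base axis. Payload 6.4 kg.
Tool frame: the origin (TCP) lies on the mounting face of the last link; the fingertips stand 199 mm ahead of it and the grasp point (between the pads) lies 180 mm ahead of it (robot.tips_ahead is the z of the fingertips in the tool frame, in m); z points along the fingers, y is the line along which they close (so a half turn about z gives the same grasp; the last joint's range is limited). The gripper opens to 94 mm and grips with 3 to 60 N. Pads are 16 mm wide; open, the fingers measure 119 mm over their backs; the gripper's body (75 mm by 177 mm) begins 78 mm behind the grasp point.
Start: joints at [-1.426, 0.245, 1.558, -0, 1.339, -0.174], TCP at [0.204, -0.617, 0.405] pointing down, gripper open.
Joint ranges: [-3.13, 3.13], [-1.02, 2.26], [0.13, 2.54], [-0.95, 4.09], [0.21, 2.88], [-2.74, 2.74]. Speed limits (rad/s): [2.57, 2.57, 3.14, 3.14, 3.14, 3.14].

INTERFACE

Orientations are given as [roll, pitch, yaw] about the fixed x, y, z axes, in that order (R = Rz(yaw) Ry(pitch) Rx(roll)).
In Python, from cell import robot, eyes gives the robot as it stands. The module is installed in compiled form; this text tells all that it offers.
- The arm moves only by the tool drive_tool, never from a script. Its argument "steps" is a list of rows, each a list of 5 numbers: the gripper command: -1 is fully open, 1 is shut, values between are in proportion, then the shift along the world's x, y, z in m, then the turn about the world's z in degrees. A call has 1 to 5 rows; each row shifts and turns the commanded pose from where the row before left it; what a row does not reach is not made up. A row lasts 1/8 s, in which the tool goes at most 62.5 mm and 10.7 degrees, less where a joint would pass 70% of its speed; a pose out of reach is approached as far as the arm can. A call is refused whole if a number of a shift passes 0.0625 or a number of a turn 10.7, either way. A call with a gripper value outside its range is refused whole. The fingers move at their own pace and stop on an object; "squeeze" is the grip in N (left out, the last holds). Time passes only in rows, so rows that do not move let the fingers close. It gives the time, the measured TCP pose, the force, the opening and the grip force at its end, in the units of the state.
- robot.get_state(): the state, without advancing time (a new reading comes with each control period).
- eyes.grab_frame(name): name is "scene" or "top"; returns (picture, depth): 384x512x3 uint8, blue, green, red; 384x512 float32, m along the optical axis (not along the pixel's ray), 0 where there is no reading.
- eyes.camera_params(name): a dict with "K" (3x3 intrinsics, pixels), "rvec" (rotation vector, rad) and "tvec" (3), from world to camera coordinates, as OpenCV has them. Camera axes: x right, y down, z forward; pixel columns grow to the right and rows downward; lengths in m; the calibration is good to about 2 mm. A picture is of the moment at which its call begins. camera_params takes no time and is no camera call.
- robot.finish_job(): hands the job in; it is judged then, once.
The state is a dict: "time_s": time; "q": joint angles; "dq": joint speeds; "joint_efforts": joint torques, N m; "ee_pos": TCP position; "ee_rot": TCP orientation; "wrist_force": force on the tool from outside, world axes, zero at the start; "moment": the same for the moment, N m; "width": finger opening in m; "finger_force": force on a finger pad.
Only numpy, scipy, OpenCV 4.12 (cv2) and the standard library are available. Lean on these libraries where they do the work, as an engineer would, in place of code of your own. Each camera call takes 0.05 s, during which the arm holds its last target. There are 200 camera calls.

## Working session

There is one attempt and no reset: what is moved stays moved. The work goes in short steps, Python scripts to look and compute and a tool call to move; the robot and the scene stay as the last step left them, time stands still between calls to the robot, and variables do not carry over. Pictures are saved under pics/ and viewed, at most 13 in all, crops included, and the job is handed in when it is done.

Besides the shell and the picture viewer there is one more tool, called in YAML: its name, and indented under it one key for each argument. drive_tool: Moves the arm, as the interface text tells. Its arguments: {"type":"object","properties":{"steps":{"type":"array"},"squeeze":{"type":"number"}},"required":["steps"]}

```bash
mkdir -p pics
cat > h.py <<'E'
import numpy as np, cv2
from cell import robot, eyes
def grab(n):
    p,d=eyes.grab_frame(n); c=eyes.camera_params(n)
    K=np.array(c["K"],float); R=cv2.Rodrigues(np.array(c["rvec"],float))[0]; t=np.array(c["tvec"],float).ravel()
    return p,d,K,R,t
def cloud(d,K,R,t):
    v,u=np.mgrid[:d.shape[0],:d.shape[1]]
    P=np.stack([(u-K[0,2])/K[0,0]*d,(v-K[1,2])/K[1,1]*d,d],-1)
    return (P-t)@R   # world points
def proj(X,K,R,t):
    c=np.asarray(X)@R.T+t; return (c@K.T)[...,:2]/c[...,2:]
E
python3 - <<'E'
from h import *
for n in("scene","top"):
    p,d,K,R,t=grab(n); cv2.imwrite(f"pics/{n}0.png",p); print(n,K.round(1).tolist(),(-R.T@t).round(3),(d>0).mean()); np.savez(f"{n}0.npz",p=p,d=d,K=K,R=R,t=t)
print(robot.get_state())
E
```

```text
scene [[391.0, 0.0, 255.9], [0.0, 391.0, 190.3], [0.0, 0.0, 1.0]] [0.138 0.679 0.893] 0.9956258138020834
top [[373.2, 0.0, 257.5], [0.0, 373.2, 188.2], [0.0, 0.0, 1.0]] [0.394 0.017 1.234] 0.99603271484375
{'time_s': 0.1, 'q': array([-1.42612058e+00,  2.45738631e-01,  1.55886601e+00, -4.03365404e-05,
        1.33871927e+00, -1.74103947e-01]), 'dq': array([-0.00069153, -0.00107724, -0.00106949,  0.0009349 , -0.00067262,
       -0.00105898]), 'joint_efforts': array([-6.28513790e-04, -4.16914451e+01, -3.15526485e+01,  6.86518732e-02,
        3.09984223e-02, -5.75687432e-05]), 'ee_pos': array([ 0.20368628, -0.61705287,  0.40367288]), 'ee_rot': array([-3.13988078e+00, -2.61251478e-04,  3.18788784e-01]), 'wrist_force': array([-0.1326451 , -0.27238572, -0.95699492]), 'moment': array([-0.00232869, -0.05497691, -0.02680984]), 'finger_force': 0.0, 'width': 0.09371883667073705}
```

View pics/scene0.png

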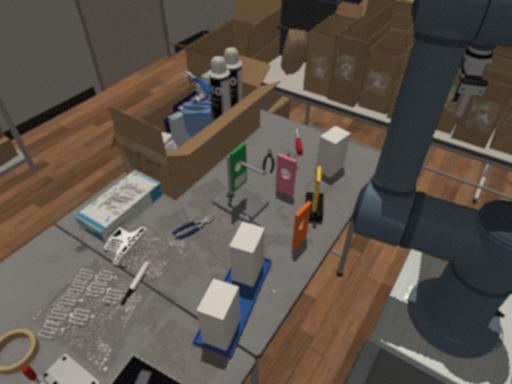

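View pics/top0.png

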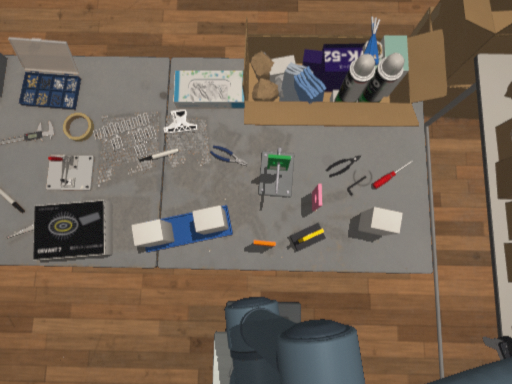

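The scene picture shows three white boxes: the loose one at scene (333,152) / top (381,221), and the two in the tray at top (152,233) and (209,220). Candidates for the tag:
- yellow, in the black block, top (311,236) – the one meant
- orange, top (264,243)
- pink, top (318,195)
- green, on the hook, top (279,160)

Next I measure them by colour and height.

```bash
cat >> h.py <<'E'
def rect(xy):
    (c,s,a)=cv2.minAreaRect((xy*1000).astype(np.float32)); 
    b=cv2.boxPoints((c,s,a)); e=b[1]-b[0]; f=b[2]-b[1]
    L=e if np.linalg.norm(e)>np.linalg.norm(f) else f
    ang=np.degrees(np.arctan2(L[1],L[0]))%180
    return np.round(c,1),np.round(sorted(s),1),round(float(ang),1)
def comps(m,mn=15):
    n,l,s,c=cv2.connectedComponentsWithStats(m.astype(np.uint8)); 
    return [(l==i,c[i].round(0)) for i in range(1,n) if s[i,4]>=mn]
def hsv(p): return cv2.cvtColor(p,cv2.COLOR_BGR2HSV)
MASK=dict(yellow=((22,120,90),(35,255,255)),green=((45,100,50),(80,255,255)),blue=((105,120,50),(125,255,255)),orange=((5,150,90),(18,255,255)),pink=((160,80,90),(179,255,255)))
E
python3 - <<'E'
from h import *
for n in("top","scene"):
    z=np.load(n+"0.npz"); p,d,K,R,t=[z[k] for k in "pdKRt"]; W=cloud(d,K,R,t); H=hsv(p)
    ws=(abs(W[...,0]-.5)<.35)&(abs(W[...,1])<.7)&(d>0)
    print(n)
    for hl,hh in((.135,.16),):
        m=ws&(W[...,2]>hl)&(W[...,2]<hh)&(H[...,1]<60)&(H[...,2]>110)
        for c,px in comps(m,60):
            P=W[c]; print(" white",px,c.sum(),np.median(P[:,2]).round(4),*rect(P[:,:2]))
    for k,(a,b) in MASK.items():
        m=(cv2.inRange(H,a,b)>0)&ws
        for c,px in comps(m,25):
            P=W[c]; zt=np.percentile(P[:,2],95); q=P[P[:,2]>zt-.012]
            print(" ",k,px,c.sum(),"z",np.percentile(P[:,2],[3,50,97]).round(3),"top",*rect(q[:,:2]),"all",*rect(P[:,:2]))
z=np.load("top0.npz"); p=z["p"]; cv2.imwrite("pics/crop1.png",cv2.resize(p[140:260,230:420],None,fx=4,fy=4,interpolation=cv2.INTER_CUBIC))
E
```

```text
top
 white [208. 219.] 633 0.1482 [493.5 172.5] [62.6 84.9] 103.0
 white [386. 220.] 640 0.1442 [ 499.5 -346.4] [62.6 85.7] 78.9
 white [147. 232.] 656 0.1482 [449.5 348. ] [62.1 86.6] 102.9
  yellow [ 63. 225.] 68 z [0.06  0.065 0.069] top [469.8 639.2] [34.6 54.3] 92.2 all [469.8 639.2] [34.6 54.3] 92.2
  yellow [311. 235.] 123 z [0.009 0.151 0.156] top [ 451.7 -132. ] [ 9.7 63.2] 115.8 all [ 457.4 -145.1] [16.7 91.9] 114.8
  green [279. 160.] 225 z [0.121 0.199 0.221] top [663.4 -29.6] [11.  62.1] 85.8 all [691.2 -31.6] [62.1 66.8] 175.9
  blue [189. 231.] 1029 z [-0.001  0.004  0.015] top [472.5 259.3] [ 96.6 282.7] 102.9 all [472.5 259.3] [ 96.6 282.7] 102.9
  orange [264. 243.] 102 z [-0.001  0.143  0.148] top [426.4   6.5] [ 9.9 61.6] 85.6 all [429.3   6.2] [16.5 61.6] 85.2
  pink [383. 180.] 81 z [0.015 0.021 0.025] top [ 645.6 -386. ] [17.1 78.7] 124.3 all [ 645.6 -386. ] [17.1 78.7] 124.3
  pink [317. 197.] 217 z [0.016 0.118 0.147] top [ 570.9 -153.9] [ 9.9 63.6] 179.6 all [ 570.5 -153.2] [11.  64.6] 179.2
scene
 white [335. 135.] 317 0.1445 [ 502.5 -347.1] [63.9 90.8] 80.6
 white [247. 238.] 716 0.1483 [496.3 173. ] [62.8 87.4] 102.5
 white [217. 300.] 1072 0.1481 [452.4 348. ] [62.7 86. ] 103.1
  yellow [317. 188.] 150 z [0.002 0.114 0.154] top [ 454.5 -132. ] [ 9.5 66.5] 113.9 all [ 480.9 -206.1] [ 14.7 227.7] 111.2
  green [237. 162.] 371 z [0.087 0.186 0.22 ] top [666.1 -29.5] [13.  62.8] 87.2 all [ 745.7 -136.5] [ 45.1 324.2] 126.9
  blue [240. 309.] 1060 z [0.001 0.004 0.015] top [473.1 261.3] [ 95.8 284.1] 102.8 all [473.1 261.3] [ 95.8 284.1] 102.8
  orange [301. 224.] 468 z [0.007 0.081 0.146] top [429.    7.2] [11.3 66.2] 86.1 all [444.1 -50.1] [ 27.6 185.2] 105.5
  pink [286. 174.] 583 z [0.004 0.073 0.145] top [ 572.3 -154. ] [15.6 62.6] 0.5 all [ 612.  -232.4] [ 58.2 219.8] 117.0
```

View pics/crop1.png

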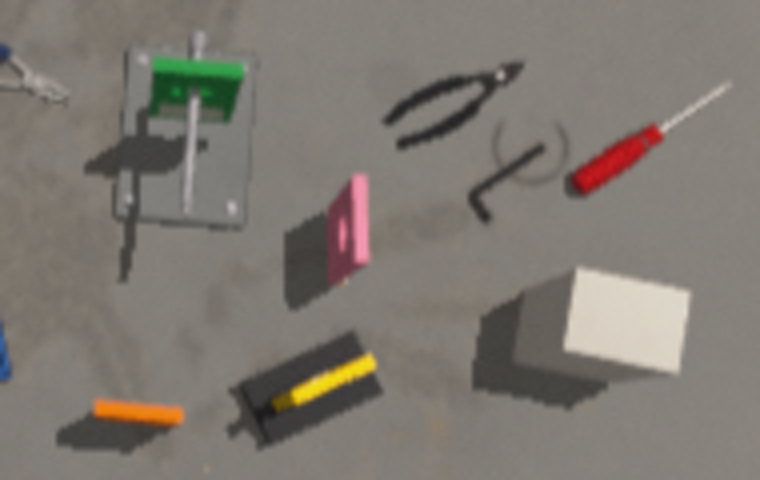

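The crop shows the yellow tag upright in the black block (crop 325,380), separate from the orange, pink and green ones. The hook bar runs from the post at crop (197,40) toward the robot, ending at the tip near crop (187,205). Next I measure the hook.

Run:
```python
from h import *
for n in("top","scene"):
    z=np.load(n+"0.npz"); p,d,K,R,t=[z[k] for k in "pdKRt"]; W=cloud(d,K,R,t); H=hsv(p)
    g=(H[...,0]>45)&(H[...,0]<85)&(H[...,1]>70)
    m=(W[...,2]>.14)&(W[...,2]<.2)&(abs(W[...,1]+.03)<.06)&(W[...,0]>.5)&(W[...,0]<.72)&~g
    P=W[m]; print(n,m.sum()); 
    b=P[(P[:,2]>.160)]
    c,r=P[:,:2].mean(0),None
    if len(b)>8:
        l=cv2.fitLine((b[:,:2]*1000).astype(np.float32),cv2.DIST_HUBER,0,.01,.01).ravel(); print("line",l.round(3),"x range",np.percentile(b[:,0],[0,2,98,100]).round(3),"z",np.percentile(b[:,2],[2,50,98]).round(3), "ymean",b[:,1].mean())
        tip=b[b[:,0]<b[:,0].min()+.012]; print("tip",tip.mean(0).round(4),tip[:,2].max())
    # ray-cast grey foot plate z~12mm
    f=(W[...,2]>.008)&(W[...,2]<.017)&(abs(W[...,1]+.03)<.09)&(W[...,0]>.52)&(W[...,0]<.75)&~g
    for q,px in comps(f,40): print("plate",px,q.sum(),*rect(W[q][:,:2]))
    gt=(cv2.inRange(H,*MASK["green"])>0)&(W[...,2]>.205)&(W[...,2]<.225)&(abs(W[...,1]+.03)<.1)
    print("green top",W[gt].mean(0).round(4),*rect(W[gt][:,:2]))
    for h in (.172,.188): print([proj(x,K,R,t).round(0) for x in ([.55,-.03,h],[.66,-.03,h])])
```

```text
top 115
line [ 9.98000e-01 -6.80000e-02  6.28136e+02 -2.76130e+01] x range [0.565 0.567 0.701 0.703] z [0.17  0.175 0.185] ymean -0.028144360319886517
tip [ 0.5709 -0.0238  0.1813] 0.18868416175066383
plate [275. 178.] 909 [660.6 -29.8] [109.6 149.6] 176.3
green top [ 0.6626 -0.0304  0.2165] [663.4 -29.6] [11.  62.1] 85.8
[array([278., 199.]), array([278., 162.])]
[array([278., 198.]), array([279., 161.])]
scene 148
line [ 9.99000e-01 -4.40000e-02  6.24951e+02 -2.51370e+01] x range [0.567 0.568 0.705 0.707] z [0.162 0.175 0.195] ymean -0.024987048167358465
tip [ 0.571  -0.0216  0.182 ] 0.1887887052053335
plate [241. 203.] 1010 [663.4 -28.6] [111.  151.5] 177.3
green top [ 0.6645 -0.0275  0.2147] [666.1 -29.5] [13.  62.8] 87.2
[array([272., 176.]), array([239., 162.])]
[array([272., 172.]), array([239., 158.])]
```

drive_tool:
  steps:
    - [-1,0.042,0.038,0,8.7]
    - [-1,0.042,0.038,0,8.7]
    - [-1,0.042,0.038,0,8.7]
    - [-1,0.042,0.038,0,8.7]
    - [-1,0.042,0.038,0,8.7]
  squeeze: 25

```text
time_s: 0.72
ee_pos: [0.4148, -0.4257, 0.4043]
ee_rot: [-3.141, -0.0, 1.083]
wrist_force: [0.4, 0.2, -0.2]
width: 0.0942
finger_force: 0.0
```

drive_tool:
  steps:
    - [-1,0.043,0.039,0,8.6]
    - [-1,0.043,0.039,0,8.6]
    - [-1,0,0,-0.03,0]
    - [-1,0,0,0,0]

```text
time_s: 1.23
ee_pos: [0.4995, -0.3481, 0.3716]
ee_rot: [-3.136, -0.003, 1.379]
wrist_force: [0.5, 0.8, 0.5]
width: 0.0936
finger_force: 0.0
```

Run:
```python
from h import *
p,d,K,R,t=grab("scene"); cv2.imwrite("pics/s1.png",cv2.resize(p[60:200,260:440],None,fx=4,fy=4,interpolation=cv2.INTER_CUBIC))
s=robot.get_state();print(s["ee_pos"],np.degrees(s["ee_rot"]))
```

```text
[ 0.49947163 -0.34898388  0.37338334] [-1.79848984e+02 -9.87704793e-02  7.89640954e+01]
```

View pics/s1.png

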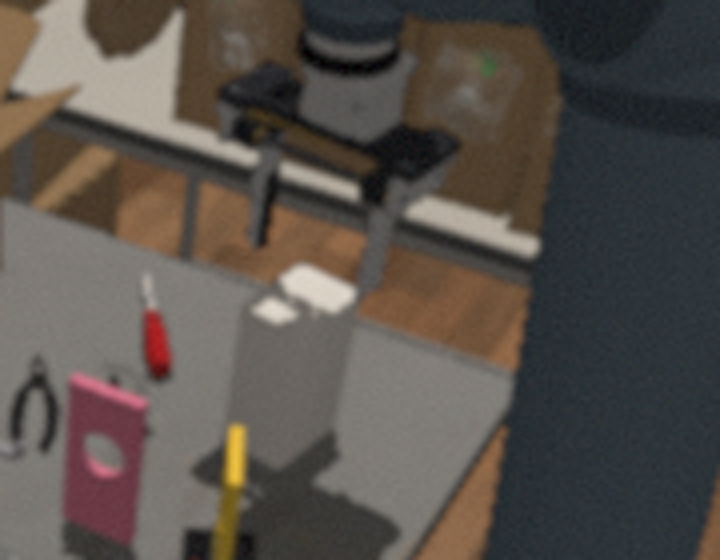

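The crop shows the open fingers at (262,190) and (380,230), on either side of the box top at (315,290). I descend and grip.

drive_tool:
  steps:
    - [-1,0.001,0.001,-0.036,0]
    - [-1,0,0,-0.036,0]
    - [-1,0,0,0,0]
    - [1,0,0,0,0]
    - [1,0,0,0,0]

```text
time_s: 1.9
ee_pos: [0.5011, -0.349, 0.3051]
ee_rot: [3.138, 0.002, 1.378]
wrist_force: [-0.1, -0.3, 0.1]
width: 0.0776
finger_force: 0.0
```

drive_tool:
  steps:
    - [1,0,0,0,0]
    - [1,0,0,0,0]
    - [1,0,0,0,0]

```text
time_s: 2.28
ee_pos: [0.501, -0.3485, 0.3037]
ee_rot: [3.14, 0.001, 1.378]
wrist_force: [0.1, -0.1, 4.1]
width: 0.0617
finger_force: 25.0
```

drive_tool:
  steps:
    - [1,0,0,0.03,0]
    - [1,0,0,0.05,0]
    - [1,0,0,0.06,0]
    - [1,0,0,0.05,0]
    - [1,0,0.03,0.01,0]

```text
time_s: 2.9
ee_pos: [0.5006, -0.3191, 0.5065]
ee_rot: [3.136, 0.003, 1.376]
wrist_force: [1.1, 1.1, -2.8]
width: 0.0618
finger_force: 25.0
```

drive_tool:
  steps:
    - [1,-0.002,0.05,0,2]
    - [1,-0.003,0.058,0,2.5]
    - [1,-0.003,0.058,0,2.5]
    - [1,-0.003,0.058,0,2.5]
    - [1,-0.003,0.058,0,2.5]

```text
time_s: 3.52
ee_pos: [0.4861, -0.0344, 0.5015]
ee_rot: [-3.14, -0.001, 1.589]
wrist_force: [1.3, 0.6, -2.1]
width: 0.0619
finger_force: 25.0
```

drive_tool:
  steps:
    - [1,-0.003,0.058,0,2.5]
    - [1,-0.003,0.058,0,2.5]
    - [1,-0.003,0.058,0,2.5]
    - [1,-0.003,0.058,0,2.5]
    - [1,-0.002,0.04,0,2]

```text
time_s: 4.15
ee_pos: [0.4719, 0.238, 0.5014]
ee_rot: [-3.139, -0.0, 1.8]
wrist_force: [0.4, -0.3, -2.3]
width: 0.0617
finger_force: 25.0
```

drive_tool:
  steps:
    - [1,0,0.024,0,0]
    - [1,0,0,0,0]
    - [1,0,0,0,0]

```text
time_s: 4.53
ee_pos: [0.4727, 0.2593, 0.5019]
ee_rot: [-3.14, 0.001, 1.797]
wrist_force: [-0.4, 0.4, -2.2]
width: 0.0615
finger_force: 25.0
```

Run:
```python
from h import *
s=robot.get_state();print(s["ee_pos"],np.degrees(s["ee_rot"]),s["wrist_force"],s["width"])
for n in("top","scene"):
    p,d,K,R,t=grab(n); W=cloud(d,K,R,t); H=hsv(p); np.savez(n+"1.npz",p=p,d=d,K=K,R=R,t=t)
    print(n)
    wh=(H[...,1]<60)&(H[...,2]>100)&(abs(W[...,0]-.47)<.12)&(abs(W[...,1]-.26)<.2)
    for a,b in((.14,.155),(.31,.34),(.17,.30)):
        for c,px in comps(wh&(W[...,2]>a)&(W[...,2]<b),40):
            P=W[c]; print(a,px,c.sum(),P.mean(0).round(4),*rect(P[:,:2]))
p=np.load("scene1.npz")["p"]; cv2.imwrite("pics/s2.png",cv2.resize(p[150:370,150:330],None,fx=2.7,fy=2.7))
```

```text
[0.47269617 0.25925291 0.50185076] [-1.79913605e+02  3.11071409e-02  1.02948253e+02] [-0.4020734   0.39925694 -2.23680174] 0.06152642118533022
top
0.14 [208. 219.] 624 [0.4929 0.172  0.148 ] [493.5 172.7] [62.5 85.1] 103.0
0.14 [136. 240.] 52 [0.4254 0.3784 0.1487] [425.4 378.7] [14.6 29.2] 18.2
0.31 [178. 220.] 80 [0.4727 0.2197 0.3266] [475.5 219.5] [20.6 65.2] 173.7
0.17 [184. 222.] 185 [0.4735 0.2201 0.2562] [470.6 221.9] [30.6 71. ] 163.3
scene
0.14 [255. 238.] 223 [0.4756 0.1641 0.1477] [473.9 166.1] [27.4 89.1] 114.0
0.14 [217. 300.] 1051 [0.4504 0.3521 0.1478] [452.5 347.8] [62.4 86.2] 103.0
0.31 [225. 227.] 348 [0.4591 0.2975 0.3256] [458.7 296.7] [27.3 67. ] 37.5
0.17 [225. 251.] 809 [0.4619 0.3    0.253 ] [462.3 300.1] [15.  62.9] 24.0
```

View pics/s2.png

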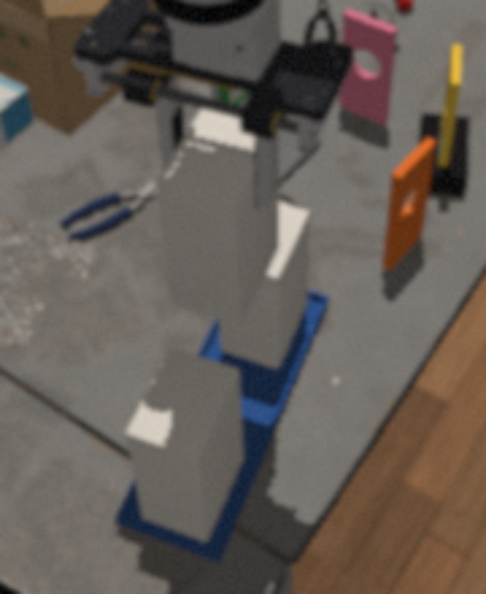

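The crop shows the held box upright, in line above the gap between the two tray boxes, with the gap at crop (240,400). By measurement it needs about -1 mm along the tray's y. I correct that and lower it.

drive_tool:
  steps:
    - [1,0,-0.001,-0.04,0]
    - [1,0,0,0,0]
    - [1,0,0,-0.03,0]
    - [1,0,0,-0.03,0]
    - [1,0,0,-0.03,0]

```text
time_s: 5.25
ee_pos: [0.4733, 0.2584, 0.3736]
ee_rot: [3.139, -0.0, 1.796]
wrist_force: [0.9, 0.2, -2.1]
width: 0.0617
finger_force: 25.0
```

drive_tool:
  steps:
    - [1,0,0,-0.025,0]
    - [1,0,0,-0.02,0]
    - [1,0,0,-0.01,0]
    - [1,0,0,0,0]

```text
time_s: 5.75
ee_pos: [0.4731, 0.2586, 0.3181]
ee_rot: [3.142, 0.0, 1.797]
wrist_force: [-0.3, 0.2, -2.5]
width: 0.0617
finger_force: 25.0
```

Run:
```python
from h import *
s=robot.get_state();print(s["ee_pos"],np.degrees(s["ee_rot"]),s["wrist_force"],s["width"])
u=np.array([-.225,.974])
for n in("top","scene"):
    p,d,K,R,t=grab(n); W=cloud(d,K,R,t); H=hsv(p)
    wh=(H[...,1]<60)&(H[...,2]>90)&(abs(W[...,0]-.47)<.12)&(abs(W[...,1]-.26)<.2)
    for c,px in comps(wh&(W[...,2]>.135)&(W[...,2]<.175),30):
        P=W[c]; print(n,px,c.sum(),P.mean(0).round(4),*rect(P[:,:2]),"u range",np.percentile(P[:,:2]@u,[2,98]).round(4))
```

```text
[0.47306624 0.25857007 0.31810303] [1.79995991e+02 9.94588901e-04 1.02941306e+02] [-0.27060765  0.20811221 -2.5381213 ] 0.06172925738763111
top [204. 220.] 812 [0.4889 0.184  0.15  ] [489.6 185.6] [ 63.5 113.1] 104.9 u range [0.0162 0.1225]
top [150. 240.] 79 [0.4279 0.3364 0.148 ] [430.7 332. ] [18.2 46. ] 103.4 u range [0.2049 0.2493]
scene [258. 229.] 63 [0.4867 0.1362 0.1481] [487.9 135.4] [21.9 27.8] 24.1 u range [0.0143 0.0324]
scene [235. 249.] 56 [0.493  0.2256 0.1591] [494.6 222.2] [19.2 37. ] 16.8 u range [0.0976 0.1149]
scene [222. 288.] 1918 [0.4581 0.3214 0.1511] [466.7 315.6] [ 75.7 156.2] 103.4 u range [0.131  0.2793]
```

drive_tool:
  steps:
    - [1,0,0,-0.005,0]
    - [1,0,0,-0.0035,0]
    - [1,0,0,-0.001,0]
    - [1,0,0,0,0]

```text
time_s: 6.35
ee_pos: [0.4727, 0.2587, 0.308]
ee_rot: [-3.141, 0.0, 1.797]
wrist_force: [-0.4, 0.1, -3.0]
width: 0.0618
finger_force: 25.0
```

drive_tool:
  steps:
    - [1,0,0,-0.0008,0]
    - [1,0,0,0,0]
    - [1,0,0,-0.0008,0]
    - [1,0,0,0,0]

```text
time_s: 6.85
ee_pos: [0.4729, 0.2589, 0.3077]
ee_rot: [3.141, -0.0, 1.797]
wrist_force: [-2.7, -0.9, 5.2]
width: 0.0618
finger_force: 25.0
```

Contact with the tray floor shows in the wrist force. I open the gripper, rise and check.

drive_tool:
  steps:
    - [0.5,0,0,0,0]
    - [0,0,0,0,0]
    - [-0.7,0,0,0,0]
    - [-0.7,0,0,0,0]
    - [-0.7,0,0,0,0]

```text
time_s: 7.48
ee_pos: [0.4728, 0.2587, 0.3065]
ee_rot: [3.141, 0.0, 1.797]
wrist_force: [-0.1, 0.2, 0.1]
width: 0.0799
finger_force: 0.0
```

drive_tool:
  steps:
    - [-0.7,0,0,0.02,0]
    - [-0.7,0,0,0.04,0]
    - [-0.7,0,0,0.05,0]
    - [-0.7,0,0,0,0]

```text
time_s: 7.98
ee_pos: [0.4736, 0.259, 0.4214]
ee_rot: [3.132, -0.001, 1.797]
wrist_force: [0.3, -0.2, -1.1]
width: 0.08
finger_force: 0.0
```

drive_tool:
  steps:
    - [-0.7,0,-0.05,0,0]
    - [-0.7,0,-0.06,0,0]
    - [-0.7,0,-0.06,0,0]
    - [-0.7,0,-0.06,0,0]
    - [-0.7,0,-0.05,0,0]

```text
time_s: 8.6
ee_pos: [0.4721, -0.0232, 0.4153]
ee_rot: [-3.14, -0.001, 1.796]
wrist_force: [-0.9, 0.2, 0.1]
width: 0.08
finger_force: 0.0
```

Run:
```python
from h import *
s=robot.get_state();print(s["ee_pos"],np.degrees(s["ee_rot"]),s["wrist_force"],s["width"])
u=np.array([-.225,.974])
for n in("top","scene"):
    p,d,K,R,t=grab(n); W=cloud(d,K,R,t); H=hsv(p); np.savez(n+"2.npz",p=p,d=d,K=K,R=R,t=t)
    wh=(H[...,1]<60)&(H[...,2]>100)&(abs(W[...,0]-.47)<.12)&(abs(W[...,1]-.26)<.2)
    m=(wh&(W[...,2]>.140)&(W[...,2]<.175)).astype(np.uint8)
    for c,px in comps(m,30):
        P=W[c]; print(n,px,c.sum(),P.mean(0).round(4),*rect(P[:,:2]),"u",np.percentile(P[:,:2]@u,[1,99]).round(4))
    for k in("yellow",):
        m=(cv2.inRange(H,*MASK[k])>0)&(abs(W[...,1]+.13)<.06)&(W[...,2]>.14); print("tag",W[m].mean(0).round(4),*rect(W[m][:,:2]))
p=np.load("top2.npz")["p"]; cv2.imwrite("pics/t3.png",cv2.resize(p[130:270,120:350],None,fx=3.4,fy=3.4,interpolation=cv2.INTER_CUBIC))
```

```text
[ 0.47214291 -0.02323736  0.41529602] [-1.79926869e+02 -3.91762042e-02  1.02916119e+02] [-0.8599299   0.19916506  0.09010912] 0.07996674906952966
top [208. 219.] 623 [0.4929 0.1722 0.1482] [493.5 172.6] [62.3 85.3] 103.2 u [0.015  0.0981]
top [178. 226.] 632 [0.4698 0.2591 0.1483] [470.1 259.4] [62.1 85.3] 103.1 u [0.1051 0.1889]
top [147. 232.] 641 [0.4491 0.3472 0.1482] [449.4 348.6] [62.1 87.2] 103.3 u [0.1955 0.2792]
tag [ 0.4534 -0.1346  0.1892] [ 446.3 -117.2] [11.7 94.2] 112.4
scene [230. 272.] 2688 [0.4691 0.2746 0.1479] [473.8 259.7] [ 64.6 267.9] 104.1 u [0.0186 0.2792]
tag [ 0.4486 -0.1199  0.1502] [ 452.6 -127.9] [ 9.2 56.5] 114.8
```

View pics/t3.png

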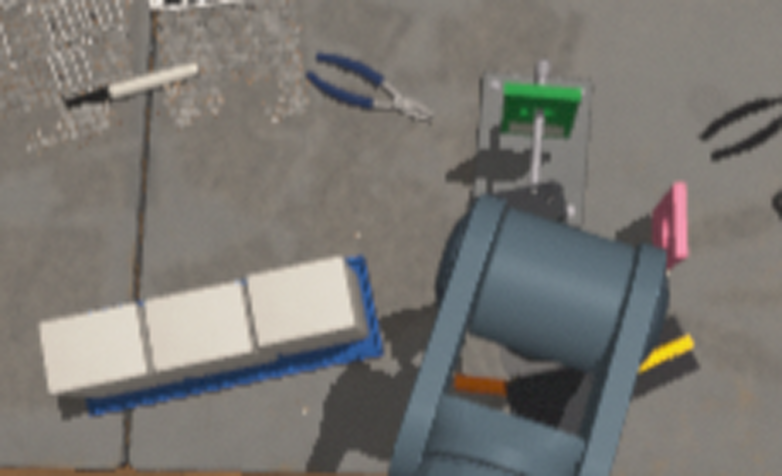

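The crop shows the three white boxes standing in line in the blue tray at crop (95,350), (200,325) and (310,300). Each is level at 148 mm, and the neighbours have not moved. Now I go to the yellow tag.

drive_tool:
  steps:
    - [0.1,-0.009,-0.055,0,6]
    - [0.1,-0.009,-0.054,0,6]
    - [0.1,0,0,-0.02,0]
    - [0.1,0,0,0,0]

```text
time_s: 9.2
ee_pos: [0.4543, -0.1297, 0.3942]
ee_rot: [-3.139, -0.004, 2.006]
wrist_force: [0.3, -0.7, -0.3]
width: 0.0445
finger_force: 0.0
```

Run:
```python
from h import *
s=robot.get_state();print(s["ee_pos"],np.degrees(s["ee_rot"]),s["wrist_force"],s["width"])
p,d,K,R,t=grab("scene"); W=cloud(d,K,R,t); H=hsv(p)
m=(cv2.inRange(H,*MASK["yellow"])>0)&(abs(W[...,1]+.13)<.06)&(W[...,2]>.13)&(W[...,2]<.165)&(abs(W[...,0]-.45)<.06)
print(m.sum(),*rect(W[m][:,:2]),W[m].mean(0))
cv2.imwrite("pics/s4.png",cv2.resize(p[90:240,250:380],None,fx=4,fy=4,interpolation=cv2.INTER_CUBIC))
```

```text
[ 0.45425389 -0.12970856  0.3941684 ] [-179.84987984   -0.24266823  114.94529825] [ 0.27116442 -0.67821281 -0.33301294] 0.04453438172987592
58 [ 454.2 -131. ] [ 9.7 65.9] 113.6 [ 0.45099502 -0.12379216  0.14918197]
```

View pics/s4.png

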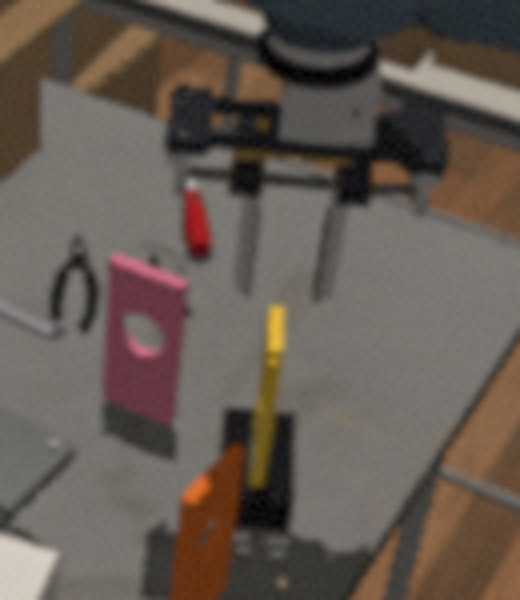

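The crop shows the fingers at (250,240) and (330,250), on either side of the yellow tag's top edge at (278,320). I lower, grip and lift it out.

drive_tool:
  steps:
    - [0.1,0,-0.002,-0.04,0]
    - [0.1,0,0,-0.039,0]
    - [0.1,0,0,0,0]
    - [1,0,0,0,0]
    - [1,0,0,0,0]
  squeeze: 20

```text
time_s: 9.88
ee_pos: [0.4555, -0.1323, 0.3197]
ee_rot: [3.139, 0.003, 2.007]
wrist_force: [-0.8, 0.3, 1.3]
width: 0.0256
finger_force: 0.0
```

drive_tool:
  steps:
    - [1,0,0,0,0]
    - [1,0,0,0,0]
    - [1,0,0,0,0]

```text
time_s: 10.25
ee_pos: [0.4549, -0.1325, 0.3185]
ee_rot: [-3.141, 0.001, 2.007]
wrist_force: [-2.2, 0.1, 6.6]
width: 0.0098
finger_force: 20.0
```

drive_tool:
  steps:
    - [1,0,0,0.015,0]
    - [1,0,0,0.03,0]
    - [1,0,0,0.03,0]
    - [1,0,0,0.013,0]
    - [1,0,0,0,0]

```text
time_s: 10.88
ee_pos: [0.4548, -0.1323, 0.4063]
ee_rot: [3.14, 0.001, 2.007]
wrist_force: [0.0, 0.2, -1.3]
width: 0.01
finger_force: 20.0
```

drive_tool:
  steps:
    - [1,0.013,0.027,0,-7]
    - [1,0.013,0.028,0,-7]
    - [1,0.013,0.028,0,-7]
    - [1,0.013,0.028,0,-7]
    - [1,0,0,0,0]

```text
time_s: 11.5
ee_pos: [0.5067, -0.0199, 0.4038]
ee_rot: [-3.139, -0.001, 1.521]
wrist_force: [0.6, -0.2, -0.8]
width: 0.0097
finger_force: 20.0
```

drive_tool:
  steps:
    - [1,0,0,0,0]
    - [1,0,0,0,0]

```text
time_s: 11.75
ee_pos: [0.5064, -0.022, 0.4051]
ee_rot: [-3.141, -0.0, 1.517]
wrist_force: [-0.1, -0.7, -1.4]
width: 0.01
finger_force: 20.0
```

```bash
cat > m.py <<'E'
from h import *
import sys
s=robot.get_state();print(s["time_s"],s["ee_pos"].round(4),np.degrees(s["ee_rot"]).round(1),s["wrist_force"].round(1),s["width"])
E=s["ee_pos"]; k=sys.argv[1]
for n in("top","scene"):
    p,d,K,R,t=grab(n); W=cloud(d,K,R,t); H=hsv(p); np.savez(n+k+".npz",p=p,d=d,K=K,R=R,t=t)
    m=(cv2.inRange(H,(22,100,60),(38,255,255))>0)&(np.linalg.norm(W[...,:2]-E[:2],axis=-1)<.06)&(W[...,2]<.3)
    P=W[m]; print(n,"yellow",m.sum(),P.mean(0).round(4) if len(P) else "","z",np.percentile(P[:,2],[1,99]).round(3) if len(P) else "",*(rect(P[:,:2]) if len(P)>5 else ""))
    g=(H[...,0]>45)&(H[...,0]<85)&(H[...,1]>70)
    b=(W[...,2]>.164)&(W[...,2]<.195)&(abs(W[...,1]+.026)<.015)&(W[...,0]>.555)&(W[...,0]<.72)&~g&~m
    B=W[b]
    if len(B)>8:
        l=cv2.fitLine((B[:,:2]*1000).astype(np.float32),cv2.DIST_HUBER,0,.01,.01).ravel(); print(" bar",l.round(3),B[:,0].min())
    gt=(cv2.inRange(H,*MASK["green"])>0)&(abs(W[...,1]+.03)<.06)&(W[...,2]>.205)&(W[...,2]<.225); print(" green",gt.sum(),W[gt].mean(0).round(4) if gt.any() else "")
    if n=="scene": cv2.imwrite(f"pics/s{k}.png",cv2.resize(p[90:250,190:350],None,fx=3.7,fy=3.7,interpolation=cv2.INTER_CUBIC))
E
python3 m.py 5
```

```text
11.75 [ 0.5064 -0.022   0.4051] [-180.    -0.    86.9] [-0.1 -0.7 -1.4] 0.009992719545925963
top yellow 0  z 
 bar [ 9.98000e-01 -5.70000e-02  6.65944e+02 -3.01760e+01] 0.6315381497568665
 green 105 [ 0.6625 -0.0307  0.2165]
scene yellow 258 [ 0.5042 -0.0076  0.1748] z [0.099 0.241] [506.3 -18. ] [10.4 62.2] 87.6
 bar [ 9.99000e-01 -4.80000e-02  6.22637e+02 -2.50580e+01] 0.5663828505798434
 green 101 [ 0.6647 -0.0276  0.2152]
```

View pics/s5.png

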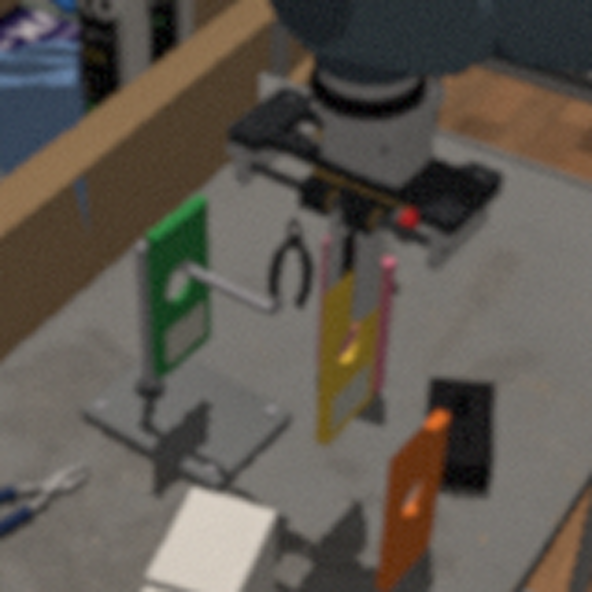

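The crop shows the yellow tag held upright at (350,350) with its hole at (348,345), facing the hook tip at (275,303); the green tag hangs at (180,285). I thread it along the bar slowly.

drive_tool:
  steps:
    - [1,0.02,-0.002,0.001,0]
    - [1,0.02,-0.001,0,0]
    - [1,0.015,-0.001,0,0]
    - [1,0.015,-0.001,0,0]
    - [1,0.015,-0.001,0,0]

```text
time_s: 12.48
ee_pos: [0.5924, -0.0274, 0.4065]
ee_rot: [-3.141, -0.0, 1.518]
wrist_force: [0.1, 0.5, -0.4]
width: 0.01
finger_force: 20.0
```

drive_tool:
  steps:
    - [1,0,0,0,0]
    - [1,0,0,0,0]

```text
time_s: 12.72
ee_pos: [0.5915, -0.0272, 0.4064]
ee_rot: [-3.141, -0.0, 1.518]
wrist_force: [-0.3, -0.6, -0.6]
width: 0.01
finger_force: 20.0
```

```bash
python3 m.py 6
```

```text
12.725 [ 0.5915 -0.0272  0.4064] [-180.   -0.   87.] [-0.3 -0.6 -0.6] 0.009951578046514184
top yellow 0  z 
 green 0 
scene yellow 217 [ 0.5894 -0.0116  0.1795] z [0.1   0.241] [591.1 -23.4] [10.9 61.6] 87.3
 bar [ 9.9900e-01 -4.9000e-02  6.2494e+02 -2.5109e+01] 0.5673466721958065
 green 103 [ 0.6647 -0.0278  0.215 ]
```

View pics/s6.png

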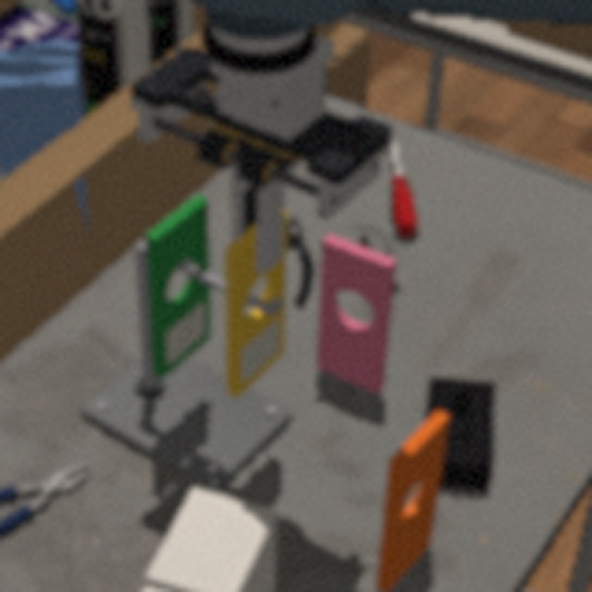

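The crop shows the bar passing through the yellow tag's hole at (258,300), with the tip outside and the green tag undisturbed. I go a bit farther in, then lower.

drive_tool:
  steps:
    - [1,0.014,-0.001,0,0]
    - [1,0.013,-0.001,0,0]
    - [1,0,0,-0.01,0]
    - [1,0,0,-0.008,0]
    - [1,0,0,0,0]

```text
time_s: 13.45
ee_pos: [0.6183, -0.0292, 0.3869]
ee_rot: [-3.139, -0.0, 1.518]
wrist_force: [-0.1, -0.2, -1.3]
width: 0.0099
finger_force: 20.0
```

drive_tool:
  steps:
    - [1,0,0,-0.0015,0]
    - [1,0,0,0,0]
    - [1,0,0,-0.001,0]
    - [1,0,0,0,0]

```text
time_s: 13.95
ee_pos: [0.6187, -0.0292, 0.3861]
ee_rot: [3.141, 0.0, 1.518]
wrist_force: [0.2, 0.3, -1.1]
width: 0.0095
finger_force: 20.0
```

drive_tool:
  steps:
    - [1,0,0,-0.001,0]
    - [1,0,0,0,0]
    - [1,0,0,-0.001,0]
    - [1,0,0,0,0]

```text
time_s: 14.45
ee_pos: [0.6188, -0.0292, 0.3844]
ee_rot: [3.141, 0.0, 1.518]
wrist_force: [-1.7, 0.0, 0.7]
width: 0.0101
finger_force: 20.0
```

drive_tool:
  steps:
    - [1,0,0,-0.0005,0]
    - [0.7,0,0,0,0]
    - [0.45,0,0,0,0]
    - [0.45,0,0,0,0]
    - [0.45,0,0,0,0]

```text
time_s: 15.08
ee_pos: [0.6187, -0.0293, 0.3834]
ee_rot: [-3.141, -0.0, 1.518]
wrist_force: [0.4, 0.6, 0.5]
width: 0.0259
finger_force: 0.0
```

```bash
python3 m.py 7
```

```text
15.075 [ 0.6187 -0.0293  0.3834] [-180.   -0.   87.] [0.4 0.6 0.5] 0.02587634281986008
top yellow 0  z 
 green 0 
scene yellow 288 [ 0.6179 -0.0112  0.1627] z [0.081 0.221] [622.5 -28.1] [44.7 65.7] 127.9
 bar [ 9.9900e-01 -4.9000e-02  6.1895e+02 -2.4486e+01] 0.5682845846200526
 green 69 [ 0.6643 -0.0207  0.2147]
```

View pics/s7.png

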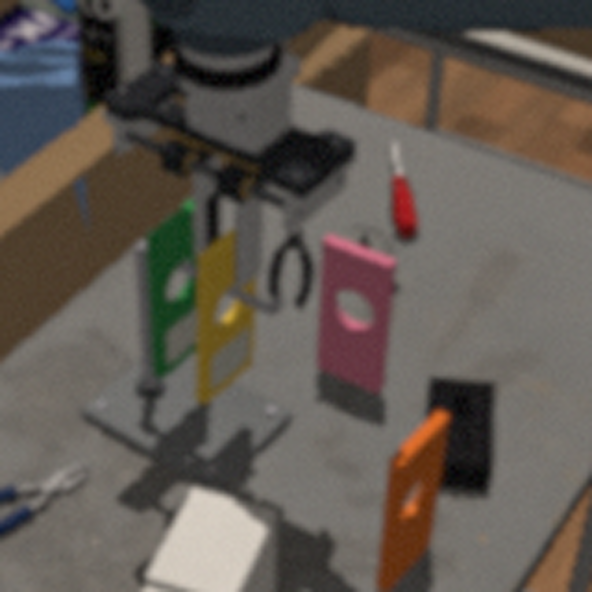

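The crop shows the yellow tag hanging on the bar at (225,320) with the fingers open on both sides, and the green tag in place at (178,290). I retreat straight up.

drive_tool:
  steps:
    - [0.45,0,0,0.005,0]
    - [0.45,0,0,0.015,0]
    - [0.45,0,0,0.03,0]
    - [0.45,0,0,0.04,0]
    - [0.45,0,0,0.04,0]

```text
time_s: 15.8
ee_pos: [0.6185, -0.0292, 0.5162]
ee_rot: [3.14, 0.0, 1.518]
wrist_force: [0.0, -0.2, 0.5]
width: 0.0261
finger_force: 0.0
```

drive_tool:
  steps:
    - [0.45,-0.04,-0.04,0.03,0]
    - [0.45,-0.04,-0.04,0,0]
    - [0.45,-0.04,-0.04,0,0]
    - [0.45,-0.04,-0.04,0,0]
    - [0.45,0,0,0,0]

```text
time_s: 16.42
ee_pos: [0.4577, -0.1901, 0.5445]
ee_rot: [3.14, 0.002, 1.513]
wrist_force: [1.0, 0.6, -1.0]
width: 0.0259
finger_force: 0.0
```

drive_tool:
  steps:
    - [0.45,0,0,0,0]
    - [0.45,0,0,0,0]
    - [0.45,0,0,0,0]
    - [0.45,0,0,0,0]

```text
time_s: 16.92
ee_pos: [0.4601, -0.1878, 0.5427]
ee_rot: [-3.141, -0.0, 1.519]
wrist_force: [1.3, 0.1, -0.1]
width: 0.0258
finger_force: 0.0
```

Run:
```python
from h import *
s=robot.get_state();print(s["time_s"],s["ee_pos"].round(3),s["wrist_force"].round(1))
p,d,K,R,t=grab("scene"); W=cloud(d,K,R,t); H=hsv(p)
for k in("yellow","green"):
    m=(cv2.inRange(H,*MASK[k])>0)&(abs(W[...,1]+.03)<.06)&(abs(W[...,0]-.64)<.06)&(W[...,2]>.07)&(W[...,2]<.23); P=W[m]
    tp=P[P[:,2]>.205]; print(k,m.sum(),np.percentile(P[:,2],[1,99]).round(3),tp.mean(0).round(3))
cv2.imwrite("pics/s8.png",cv2.resize(p[90:350,150:370],None,fx=2.3,fy=2.3,interpolation=cv2.INTER_CUBIC))
```

```text
16.925 [ 0.46  -0.188  0.543] [ 1.3  0.1 -0.1]
yellow 347 [0.08  0.221] [ 0.617 -0.026  0.215]
green 343 [0.083 0.22 ] [ 0.665 -0.027  0.215]
```

View pics/s8.png

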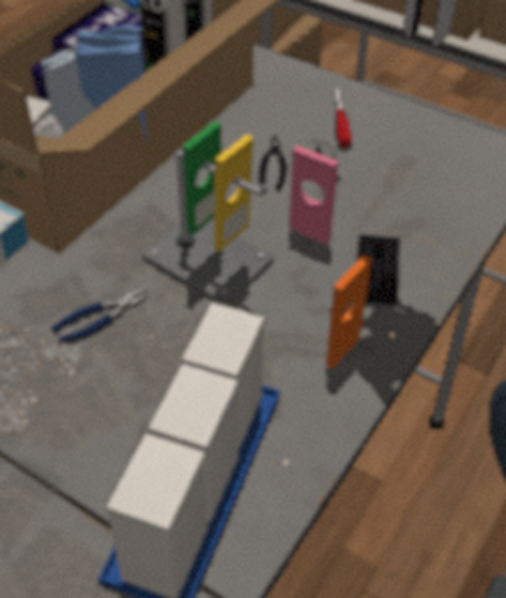

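The picture shows the three boxes in line in the tray at (155,480), (195,405) and (225,340). The yellow tag at (235,190) and the green tag at (203,180) both hang on the hook, and the robot is clear. I hand in.

```bash
python3 -c "
from cell import robot
print(robot.finish_job())"
```

```text
the job is handed in; nothing more can be done
None
```

The loose filter box stands in line in the tray gap, the yellow tag hangs on the hook beside the still-hanging green tag, and the job was handed in at about 17 s; no verdict came back.

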